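Hang the washed mugs on the drying rack and start the fan

ROBOT

A 6-joint arm with a two-finger parallel gripper is mounted at the origin on the work surface. World frame = base frame: x ahead of the robot, y to its left, z up, the work surface at z = 0. Lengths are in m, angles in degrees, forces in N, time in s.
With the tool pointing down it reaches from about 0.4 to 0.825 m from the base axis. Payload 7 kg.
Tool frame: the origin (TCP) lies midway between the tips of the shut fingers; the grasp point (between the pads) lies 19 mm behind it (grip_depth is the z of the grasp point in the tool frame, in m); z points along the fingers, y is the direction in which the jaws open and shut (so a half turn about z gives the same grasp; the last joint's range is limited). The gripper opens to 85 mm and grips with 20 to 120 N. Pads are 22 mm wide; open, the fingers measure 114 mm over their backs; the gripper's body (76 mm by 85 mm) begins 54 mm behind the grasp point. The pads swing forward as they close: fully open they stand 13 mm farther back than shut.
Start: joints at [-50.185, 20.546, 0.682, 0, -70.136, -16.507], TCP at [0.267, -0.62, 0.231] pointing down, gripper open.
Joint ranges: [-176.03, 176.03], [-82.01, 121.73], [-58.28, 71.71], [-173.87, 95.51], [-174.79, -0.11], [-173.66, 173.66]. Speed limits (degrees/s): [136.94, 136.94, 172.46, 180, 180, 180].

INTERFACE

Orientations are given as [roll, pitch, yaw] about the fixed x, y, z axes, in that order (R = Rz(yaw) Ry(pitch) Rx(roll)).
In Python, from cell import move_pose, move_l, move_joints, ungrasp, clamp, sleep, solve_ik, state, grab_frame, IKError, job_done, outline_of, tip_of, grip_depth gives the robot as it stands. Calls block until the motion is done:
- move_pose(position, orientation): joint-space move of the TCP to a pose.
- move_l(position, max_speed=0.15, ori=None, threshold=None): straight line of the TCP; ori=None keeps the orientation; max_speed is the mean speed in m/s. With threshold (N) it stops when the force on the tool has changed by that much, and returns True; else False.
- move_joints(angles): joint-space move.
- ungrasp() and clamp(newtons=None): open the fingers fully, or close them until they stop; newtons is the grip in N (None keeps the last).
- sleep(seconds).
- solve_ik(position, orientation): joint angles nearest the present ones, or None.
- state(): the state.
- grab_frame(name): name is "scene" or "top" or "wrist"; returns a dict with "img" (480x640x3 uint8, red, green, blue), "K" (3x3 intrinsics, pixels), "k1" (the pictures are not rectified: a ray, as slopes to the right and down, at radius r is drawn at 1 + k1 r^2 times it, then the intrinsics apply), "R" (3x3) and "t" (3): a world point X has camera coordinates R X + t. Camera axes: x right, y down, z forward; pixel columns grow to the right and rows downward; lengths in m; the calibration is good to about 2 mm. A picture is of the moment at which its call begins. There is no depth.
A pose or a line that the arm cannot do raises IKError and nothing moves.
- job_done(): hands the job in, once; it reports no verdict.
Trained networks look in a picture, given as the dict that the camera call returned (one of the last four; its "shot" number tells which), for a name from the list of things; names that differ only in an ending like _2 or _b are one class to them, and where a whole thing is asked for, a point or a joint stands for the part that bears it (a point fixed in the world has none). Each returns a list of dicts, best first, with "confidence" (0 to 1); they miss things now and then, are a little off and sometimes report something else, mostly with a low value. They report only what shows in the picture. A call takes as long as a camera call. They do not tell look-alikes from the thing itself.
- outline_of(query, picture): "pixels" (480x640 bool, what is visible of it).
- tip_of(query, picture): "centre" ([x, y, z] in m, in world coordinates, good to about 4 mm: a listed point, or the origin of a listed thing).
The state is a dict: "t": time; "joint_pos": joint angles; "joint_vel": joint speeds; "effort": joint torques, N m; "tool_pos": TCP position; "ee_rot": TCP orientation; "wrist_force": force on the tool from outside, world axes, zero at the start; "moment": the same for the moment, N m; "width": opening from 0.0 (shut) to 1.0 (fully open).
Only numpy, scipy, OpenCV 4.12 (cv2) and the standard library are available. Lean on these libraries where they do the work, as an engineer would, in place of code of your own. Each camera call takes 0.05 s, during which the arm holds its last target.

TASK

Set the washed mugs to dry. First switch the fan, which is on low, off with its red key so that it does not blow drips about; then hang every mug from the drain mat by its handle on an arm of the drying rack; when all of them hang, set the fan to high (the key with two pips, pressed right down so that it stays down). Leave the bottle, jar and tin standing where they are.

Things in the scene. Friction and masses are not known exactly. Their poses are not given: they have to be found in the camera images.
- mug_white: white ceramic mug, 64 mm across, 86 mm high, open top, 4 mm wall, 200 to 325 g; handle on its +y: a D-shaped round bar 10 mm thick in the mug's y-z plane, reaching to y = 66 mm, from 13 to 77 mm above the underside. Origin: centre of its underside, z up. Starts upright on the flat 5 mm drain mat, handle roughly towards the robot. Four or five of the mugs are there; a missing one reads None
- mug_white_hole (a point): middle of the opening of the white mug's handle: 44 mm from the mug's axis on its +y, 45 mm above its underside. The opening is 24 mm (y) by 42 mm (z); one passes through it along the mug's x axis
- mug_blue: blue ceramic mug, 64 mm across, 86 mm high, open top, 4 mm wall, 200 to 325 g; handle on its +y: a D-shaped round bar 10 mm thick in the mug's y-z plane, reaching to y = 66 mm, from 13 to 77 mm above the underside. Origin: centre of its underside, z up. Starts upright on the flat 5 mm drain mat, handle roughly towards the robot. Four or five of the mugs are there; a missing one reads None
- mug_blue_hole (a point): middle of the opening of the blue mug's handle: 44 mm from the mug's axis on its +y, 45 mm above its underside. The opening is 24 mm (y) by 42 mm (z); one passes through it along the mug's x axis
- mug_green: green ceramic mug, 64 mm across, 86 mm high, open top, 4 mm wall, 200 to 325 g; handle on its +y: a D-shaped round bar 10 mm thick in the mug's y-z plane, reaching to y = 66 mm, from 13 to 77 mm above the underside. Origin: centre of its underside, z up. Starts upright on the flat 5 mm drain mat, handle roughly towards the robot. Four or five of the mugs are there; a missing one reads None
- mug_green_hole (a point): middle of the opening of the green mug's handle: 44 mm from the mug's axis on its +y, 45 mm above its underside. The opening is 24 mm (y) by 42 mm (z); one passes through it along the mug's x axis
- mug_rust: rust-red ceramic mug, 64 mm across, 86 mm high, open top, 4 mm wall, 200 to 325 g; handle on its +y: a D-shaped round bar 10 mm thick in the mug's y-z plane, reaching to y = 66 mm, from 13 to 77 mm above the underside. Origin: centre of its underside, z up. Starts upright on the flat 5 mm drain mat, handle roughly towards the robot. Four or five of the mugs are there; a missing one reads None
- mug_rust_hole (a point): middle of the opening of the rust-red mug's handle: 44 mm from the mug's axis on its +y, 45 mm above its underside. The opening is 24 mm (y) by 42 mm (z); one passes through it along the mug's x axis
- mug_yellow: yellow ceramic mug, 64 mm across, 86 mm high, open top, 4 mm wall, 200 to 325 g; handle on its +y: a D-shaped round bar 10 mm thick in the mug's y-z plane, reaching to y = 66 mm, from 13 to 77 mm above the underside. Origin: centre of its underside, z up. Starts upright on the flat 5 mm drain mat, handle roughly towards the robot. Four or five of the mugs are there; a missing one reads None
- mug_yellow_hole (a point): middle of the opening of the yellow mug's handle: 44 mm from the mug's axis on its +y, 45 mm above its underside. The opening is 24 mm (y) by 42 mm (z); one passes through it along the mug's x axis
- rack: fixed mug drying rack: wooden rail (630 mm along its y, 22 mm deep, top 163 mm above the table) on two end posts, five steel arms in front, steel drip tray below. Origin: on the table under the middle of the rail's front face; x points back, y along the rail. A mug let go on an arm slides down to the rail and swings to hang below the arm, on its side, handle up
- peg1 (a point): root of arm 1 of the rack, at the rack's y = -230 mm, on the rail's front face, 150 mm up. The straight round-ended arm is 9 mm thick, 85 mm long, and rises 40 degrees above level to the rack's -x (tip 65 mm before the rail, 205 mm up). z points along the arm to its tip, y as the rack's y
- peg2 (a point): root of arm 2 of the rack, at the rack's y = -115 mm, on the rail's front face, 150 mm up. The straight round-ended arm is 9 mm thick, 85 mm long, and rises 40 degrees above level to the rack's -x (tip 65 mm before the rail, 205 mm up). z points along the arm to its tip, y as the rack's y
- peg3 (a point): root of arm 3 of the rack, at the rack's y = 0 mm, on the rail's front face, 150 mm up. The straight round-ended arm is 9 mm thick, 85 mm long, and rises 40 degrees above level to the rack's -x (tip 65 mm before the rail, 205 mm up). z points along the arm to its tip, y as the rack's y
- peg4 (a point): root of arm 4 of the rack, at the rack's y = 115 mm, on the rail's front face, 150 mm up. The straight round-ended arm is 9 mm thick, 85 mm long, and rises 40 degrees above level to the rack's -x (tip 65 mm before the rail, 205 mm up). z points along the arm to its tip, y as the rack's y
- peg5 (a point): root of arm 5 of the rack, at the rack's y = 230 mm, on the rail's front face, 150 mm up. The straight round-ended arm is 9 mm thick, 85 mm long, and rises 40 degrees above level to the rack's -x (tip 65 mm before the rail, 205 mm up). z points along the arm to its tip, y as the rack's y
- fan: fixed white desk fan beside the rack, blowing to its -x. Origin on the table; base from x = -90 to 130 mm, y = +-90 mm, 34 mm high; three keys in a row along y on the front of the base (row at x = -62 mm; OFF at y = 42, LOW at 0, HIGH at -42 mm). Round guard 228 mm across, centre 228 mm up, from x = 25 mm back: 87 mm behind the keys' row
- key_off (a joint): travel of the red OFF key, m: 0 up, 0.0064 latched down, 0.008 at the hard stop. The keys are interlocked: one pushed to the stop (about 3 N) stays down when let go and the one that was down pops up. Starts up
- key_low (a joint): travel of the grey LOW key with one black pip, m: 0 up, 0.0064 latched down, 0.008 at the hard stop. The keys are interlocked: one pushed to the stop (about 3 N) stays down when let go and the one that was down pops up. Starts latched down
- key_low_top (a point): centre of the top of the LOW key, the middle one; axes as the fan's. Key tops measure 32 mm (x) by 38 mm (y) and lie 50 mm above the table when up; OFF is 42 mm to this point's +y, HIGH 42 mm to its -y. It sinks with the LOW key, which starts latched 6.4 mm down. Keys go straight down
- key_high (a joint): travel of the grey HIGH key with two black pips, m: 0 up, 0.0064 latched down, 0.008 at the hard stop. The keys are interlocked: one pushed to the stop (about 3 N) stays down when let go and the one that was down pops up. Starts up
- soap_bottle: green washing-up liquid bottle, 60 mm across, 180 mm high, to be left where it stands. Origin: centre of its underside
- sugar_jar: glass sugar jar with a steel lid, 84 mm across, 120 mm high, to be left where it stands. Origin: centre of its underside
- coffee_tin: dark coffee tin with a black lid, 96 mm across, 130 mm high, to be left where it stands. Origin: centre of its underside
There are look-alikes about, which are no part of the job. What is shaped like the mug_rust but purple is not meant.

How it is judged:
By the outcome, as a careful person would: the job done as asked, in the order asked, and still so for the second after the job is handed in, with the robot touching nothing.
Of mug_white, mug_blue, mug_green, mug_rust, mug_yellow only 4 to 5 are there at a start; the rules pass over those that are not, and their reading is None.
At some moment in a run one of mug_white, mug_blue, mug_green, mug_rust, mug_yellow may be knocked a few centimetres aside while the robot is not near it.
It also fails if it takes over 210 s, if anything falls off the work surface, if the arm or the gripper's body presses on something with over 40 N, if the wrist force passes 120 N, or if a joint passes its speed limit or range.

## Working session

There is one attempt and no reset: what is moved stays moved. The work goes in short steps, each a Python script; the robot and the scene stay as the last script left them, time stands still between calls to the robot, and variables do not carry over. Pictures are saved under pics/ and viewed, and the job is handed in when it is done.

```bash
ls; mkdir -p pics; cat > h.py <<'E'
from cell import *
import numpy as np, cv2
from scipy.spatial.transform import Rotation as Ro
def save(f,n): cv2.imwrite('pics/'+n+'.png',cv2.cvtColor(f['img'],cv2.COLOR_RGB2BGR))
def proj(f,X):
    c=np.asarray(f['R'])@np.asarray(X)+np.asarray(f['t']); s=c[:2]/c[2]; s=s*(1+f['k1']*(s@s)); K=np.asarray(f['K'])
    return np.array([K[0,0]*s[0]+K[0,2],K[1,1]*s[1]+K[1,2]])
def ray(f,uv):
    K=np.asarray(f['K']); d=np.array([(uv[0]-K[0,2])/K[0,0],(uv[1]-K[1,2])/K[1,1]]); s=d.copy()
    for _ in range(30): s=d/(1+f['k1']*(s@s))
    R=np.asarray(f['R']); t=np.asarray(f['t']); return -R.T@t, R.T@np.array([s[0],s[1],1])
def onz(f,uv,z):
    o,d=ray(f,uv); return o+d*(z-o[2])/d[2]
E
python3 - <<'E'
from h import *
s=state(); print(s, grip_depth)
fs={n:grab_frame(n) for n in ['scene','top']}
for n,f in fs.items(): save(f,n+'0'); print(n,f['K'],f['k1'],f['R'],f['t'],f['shot'])
for q in ['mug_white','mug_blue','mug_green','mug_rust','mug_yellow','rack','fan','key_low_top','peg3','soap_bottle','sugar_jar','coffee_tin']+['mug_%s_hole'%c for c in 'white blue green rust yellow'.split()]:
    for n,f in fs.items():
        print(q,n,[(np.round(d['centre'],4).tolist(),round(d['confidence'],2)) for d in tip_of(q,f)][:4])
E
```

```text
pics
{'t': 0.0, 'joint_pos': array([-5.01870781e+01,  2.05915538e+01,  6.34825118e-01, -2.06793037e-02,
       -7.01359867e+01, -1.65070971e+01]), 'joint_vel': array([-0.07497991,  0.08977531, -0.03386729,  0.12437802, -0.00139679,
        0.04980053]), 'effort': array([ 6.20286482e-04, -5.83324599e+01,  2.93403822e+01,  6.93635568e+00,
       -6.14436634e-03,  2.36143188e-05]), 'tool_pos': array([ 0.266851  , -0.61949481,  0.23036857]), 'ee_rot': array([ 1.79905582e+02, -7.70755479e-03, -1.56701211e+02]), 'wrist_force': array([-0.23395395,  0.06048418, -0.00540715]), 'moment': array([ 0.0216754 ,  0.0299364 , -0.02727006]), 'width': 1.004730040172827} -0.0187
scene [[611.06393721   0.         323.40875038]
 [  0.         611.06393721 231.24613526]
 [  0.           0.           1.        ]] 0.06535712870231497 [[-0.70678493  0.70739561 -0.00682022]
 [ 0.43271657  0.42467586 -0.79524008]
 [-0.55965296 -0.56501492 -0.6062563 ]] [ 0.40197942 -0.12676798  2.03864711] 1
top [[522.8345812    0.         323.09530424]
 [  0.         522.8345812  240.04314045]
 [  0.           0.           1.
[... 2171 characters left out ...]
, 0.3793, 0.0431], 0.41), ([0.6644, -0.0763, 0.0013], 0.21)]
mug_blue_hole scene [([0.4287, -0.1242, 0.0527], 0.85), ([0.6639, -0.0699, 0.15], 0.6)]
mug_blue_hole top [([0.4249, -0.1259, 0.0524], 0.77), ([0.4174, 0.0469, 0.0512], 0.57)]
mug_green_hole scene [([0.4208, 0.0542, 0.052], 0.6)]
mug_green_hole top [([0.4162, 0.0505, 0.0498], 0.85), ([0.4408, 0.1782, 0.0048], 0.74), ([0.6618, -0.0726, 0.1448], 0.18)]
mug_rust_hole scene [([0.4153, 0.2182, 0.0507], 0.77), ([0.2595, 0.3307, 0.046], 0.72)]
mug_rust_hole top [([0.2525, 0.3325, 0.0423], 0.67), ([0.411, 0.2172, 0.0487], 0.61)]
mug_yellow_hole scene [([0.4046, -0.037, 0.0446], 0.89)]
mug_yellow_hole top [([0.4047, -0.0327, 0.0469], 0.64)]
```

View pics/scene0.png

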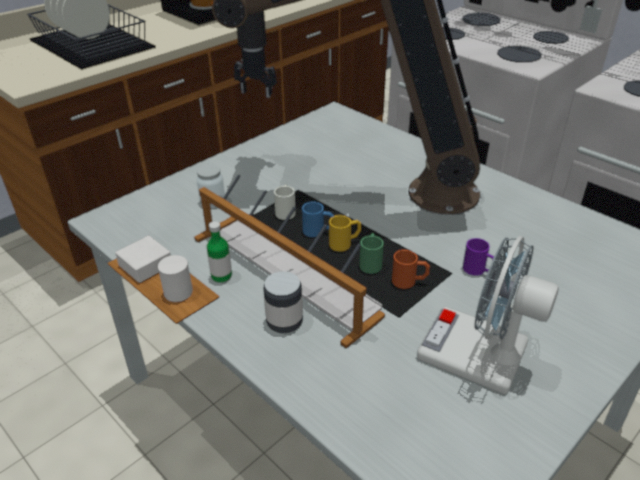

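View pics/top0.png

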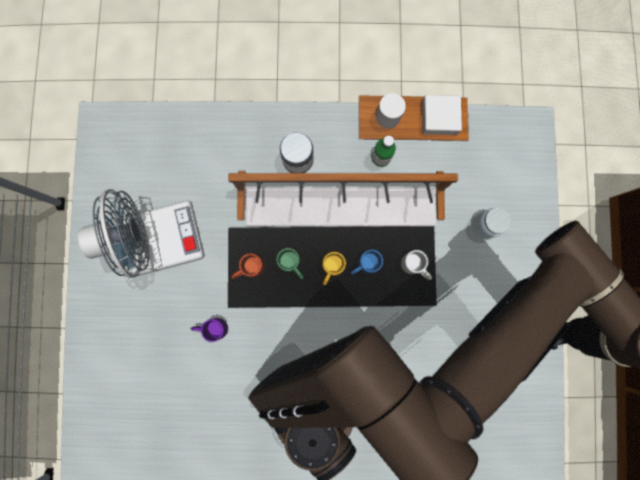

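The scene and top views show five mugs on the mat: rust (250,265), green (288,260), yellow (333,264), blue (370,261) and white (415,262) in the top view. The purple look-alike is at (213,328), the fan keys are at about (185,230) with red at (190,243), and the rack arms are behind the mat. Next I'll refine the keys and rack and probe the arm's kinematics.

```bash
python3 - <<'E'
from h import *
for n in ['scene','top']:
    f=grab_frame(n); im=f['img'].astype(int)
    m=(im[...,0]>170)&(im[...,1]<70)&(im[...,2]<70)
    if n=='scene': m[:,:420]=0; m[:300]=0
    else: m[:,210:]=0
    ys,xs=np.nonzero(m); c=(xs.mean(),ys.mean()); print(n,len(xs),c, onz(f,c,.049))
    x0,y0=(400,290) if n=='scene' else (130,190)
    cr=f['img'][y0:y0+110,x0:x0+140]; save({'img':cv2.resize(cr,None,fx=5,fy=5,interpolation=cv2.INTER_CUBIC)},'key_'+n)
    for q in ['key_off','key_low_top','peg1','rack','fan']:
        print(q,[(np.round(d['centre'],4).tolist(),round(d['confidence'],2)) for d in tip_of(q,f)])
# wrist centre
def ik(p,o): 
    r=solve_ik(p,o); return None if r is None else np.round(r,2)
w=np.array([.5,0,.5])
for d in [.2,.25,.3,.35]:
    a=ik(w+d*np.array([0,0,-1]),[180,0,0]); 
    z=Ro.from_euler('xyz',[150,0,0],degrees=True).as_matrix()[:,2]
    b=ik(w+d*z,[150,0,0]); print(d,a,b)
E
```

```text
scene 107 (np.float64(446.8878504672897), np.float64(314.77570093457945)) [0.50192803 0.36651331 0.049     ]Traceback (most recent call last):
  File "<stdin>", line 11, in <module>
ValueError: it knows: coffee_tin, fan, key_low_top, mug_blue, mug_blue_hole, mug_green, mug_green_hole, mug_rust, mug_rust_hole, mug_white, mug_white_hole, mug_yellow, mug_yellow_hole, peg, rack, soap_bottle, sug
```

View pics/key_scene.png

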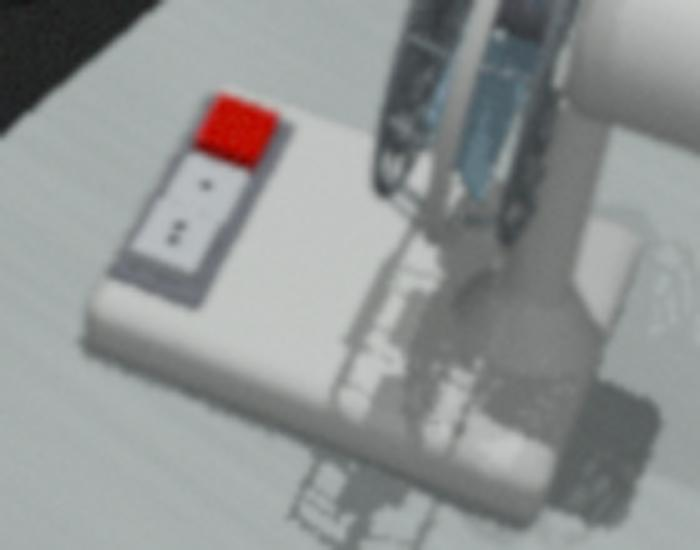

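```bash
python3 - <<'E'
from h import *
for n in ['scene','top']:
    f=grab_frame(n); im=f['img'].astype(int)
    m=(im[...,0]>150)&(im[...,1]<80)&(im[...,2]<80)
    if n=='scene': m[:,:420]=0; m[:300]=0; print('pips',onz(f,(441,327),.0436),onz(f,(435.4,336.4),.05))
    else: m[:,210:]=0
    ys,xs=np.nonzero(m); c=(xs.mean(),ys.mean()); print(n,len(xs),c, onz(f,c,.05))
    x0,y0=(400,290) if n=='scene' else (130,190)
    cr=f['img'][y0:y0+110,x0:x0+140]; save({'img':cv2.resize(cr,None,fx=5,fy=5,interpolation=cv2.INTER_CUBIC)},'key_'+n)
    for q in ['key_low_top','peg1','rack','fan']:
        print(q,[(np.round(d['centre'],4).tolist(),round(d['confidence'],2)) for d in tip_of(q,f)])
def ik(p,o): 
    r=solve_ik(p,o); return None if r is None else np.round(r,2)
w=np.array([.5,0,.5])
for d in [.2,.25,.3,.35]:
    a=ik(w+d*np.array([0,0,-1]),[180,0,0]); 
    z=Ro.from_euler('xyz',[150,0,0],degrees=True).as_matrix()[:,2]
    b=ik(w+d*z,[150,0,0]); print(d,a,b)
print(state()['t'])
E
```

```text
pips [0.54131057 0.37823812 0.0436    ] [0.58113123 0.39024621 0.05      ]
scene 124 (np.float64(446.8467741935484), np.float64(315.008064516129)) [0.50355725 0.36742612 0.05      ]
key_low_top [([0.5392, 0.378, 0.0429], 0.73), ([0.6668, -0.1854, 0.1492], 0.65), ([0.7654, 0.0535, -0.0024], 0.57)]
peg1 [([0.6627, 0.0392, 0.1506], 0.92), ([0.6692, -0.1875, 0.1466], 0.77), ([0.6672, -0.306, 0.1495], 0.65), ([0.6656, -0.0697, 0.1493], 0.62), ([0.6613, 0.1539, 0.1489], 0.56)]
rack [([0.6618, -0.0757, -0.0022], 0.87), ([0.6674, -0.1907, 0.148], 0.5), ([0.4277, -0.123, 0.0498], 0.34), ([0.5387, 0.3785, 0.0457], 0.28), ([0.7722, -0.1994, 0.0008], 0.28)]
fan [([0.5231, 0.4367, 0.0], 0.88)]
top 134 (np.float64(188.92537313432837), np.float64(243.42537313432837)) [0.4978467  0.36221887 0.05      ]
key_low_top [([0.5411, 0.3778, 0.0416], 0.51), ([0.4129, 0.2177, 0.0513], 0.4)]
peg1 [([0.6663, -0.306, 0.1499], 0.88), ([0.6572, -0.1892, 0.1474], 0.75), ([0.6615, 0.0391, 0.1542], 0.73), ([0.6623, -0.0742, 0.1431], 0.69), ([0.7768, -0.196, -0.0029], 0.65), ([0.4491, -0.2869, 0.0019], 0.63), ([0.6597, 0.1541, 0.1551], 0.61)]
rack [([0.6635, -0.0789, -0.0002], 0.69)]
fan [([0.5249, 0.4385, 0.0012], 0.8), ([0.6649, -0.3076, 0.1511], 0.66)]
0.2 [ 22.56   1.51 -14.38   0.   -74.11  67.44] [ 29.63   2.9  -26.    26.35 -78.34  50.99]
0.25 [ 22.56   3.14 -19.2    0.   -67.66  67.44] [ 26.66   4.1  -30.91  28.07 -71.75  50.42]
0.3 [ 22.56   5.35 -23.61   0.   -61.04  67.44] [ 23.46   5.85 -35.56  30.42 -64.94  49.42]
0.35 [ 22.56   8.18 -27.59   0.   -54.23  67.44] [ 19.94   8.15 -39.97  33.69 -57.93  47.78]
2.35
```

View pics/key_top.png

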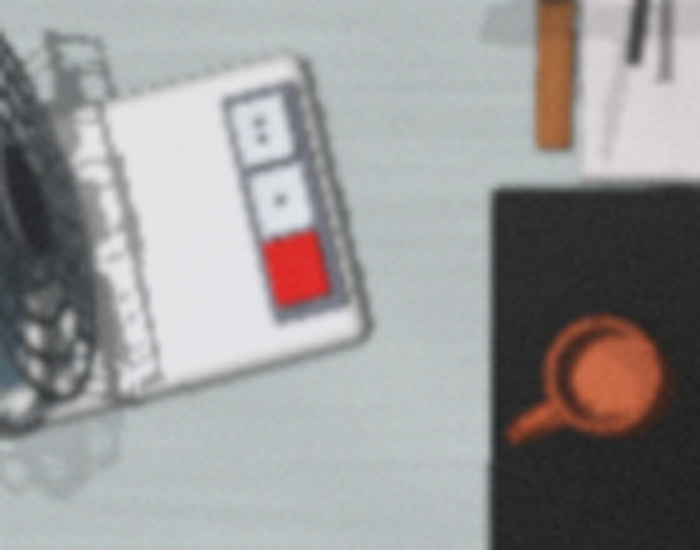

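The top crop shows red OFF at about (295,268), LOW with one pip at (280,200), and HIGH with two pips at (260,133). This agrees with the network's fan pose (yaw about 107°). Before planning the hanging poses I'll fit the arm's kinematics from IK samples, which cost no robot time.

```bash
cat > fit.py <<'E'
from h import *
from scipy.optimize import least_squares
rng=np.random.default_rng(0); D=[]
while len(D)<80:
    p=[rng.uniform(.3,.75),rng.uniform(-.5,.5),rng.uniform(.1,.5)]; o=[rng.uniform(90,270),rng.uniform(-60,60),rng.uniform(-180,180)]
    r=solve_ik(p,o)
    if r is not None: D.append((np.radians(r),np.array(p),Ro.from_euler('xyz',o,degrees=True)))
Q=np.array([d[0] for d in D]);P=np.array([d[1] for d in D]);RR=Ro.concatenate([d[2] for d in D])
# T = prod_i [ Rot(rv_i const) , trans t_i , Rz(q_i) ] * tool
def fk(x,Q):
    n=len(Q); R=Ro.identity(n); p=np.zeros((n,3)); pts=[]
    for i in range(6):
        t=x[i*6:i*6+3]; rv=x[i*6+3:i*6+6]
        p=p+R.apply(t); R=R*Ro.from_rotvec(np.tile(rv,(n,1))); pts.append((p,R.apply([0,0,1])))
        R=R*Ro.from_rotvec(np.outer(Q[:,i],[0,0,1]))
    p=p+R.apply(x[36:39]); R=R*Ro.from_rotvec(np.tile(x[39:42],(n,1)))
    return p,R,pts
def res(x):
    p,R,_=fk(x,Q); return np.r_[((p-P)*5).ravel(),(R*RR.inv()).as_rotvec().ravel(),(x-x0)*1e-5]
best=None
h=np.pi/2
for s2 in (1,-1):
  for s4 in (1,-1):
    for s5 in (1,-1):
      for s6 in (1,-1):
        # axes home: j1 z, j2 y, j3 y, j4 x, j5 y, j6 down
        A=[Ro.identity(),Ro.from_rotvec([-s2*h,0,0]),Ro.from_rotvec([-s2*h,0,0]),Ro.from_rotvec([0,s4*h,0]),Ro.from_rotvec([-s5*h,0,0]),Ro.from_rotvec([0,h if s6>0 else -h,0])]
        O=[[0,0,0],[0,0,.2],[0,0,.7],[.1,0,.7],[.5,0,.7],[.6,0,.7]]
        x=[];Rp=Ro.identity();pp=np.zeros(3)
        for a,o in zip(A,O):
            x+=list(Rp.inv().apply(np.array(o)-pp)); r=Rp.inv()*a; x+=list(r.as_rotvec()); Rp=a;pp=np.array(o)
        x+= [0,0,.2,0,0,.1]
        x0=np.array(x)+rng.normal(0,.02,42); r=least_squares(res,x0,max_nfev=150)
        if best is None or r.cost<best.cost: best=r; print(s2,s4,s5,s6,r.cost)
np.save('fk.npy',best.x)
p,R,_=fk(best.x,Q); print('err',abs(p-P).max())
_,_,pts=fk(best.x,np.zeros((1,6)))
for a,b in pts: print(np.round(a[0],4),np.round(b[0],4))
print(fk(best.x,np.zeros((1,6)))[0])
E
python3 fit.py
```

```text
1 1 1 1 188.21028046986285
1 1 1 -1 132.57845856744464
1 -1 1 1 1.8526769247226713e-09
err 8.831229081351921e-10
[0.     0.     0.3393] [-0. -0.  1.]
[-0.      0.776   0.1988] [0. 1. 0.]
[-0.      0.2772  0.8004] [-0. -1. -0.]
[-0.265   0.      0.8004] [-1.  0.  0.]
[ 0.4636 -0.1751  0.8004] [-0. -1. -0.]
[ 0.556  -0.1918  0.8004] [-1. -0.  0.]
[[ 0.8369 -0.1918  0.8004]]
```

```bash
cat > plan.py <<'E'
from h import *
from scipy.optimize import least_squares
X=np.load('fk.npy')
LO=np.radians([-176.03,-82.01,-58.28,-173.87,-174.79,-173.66])+.02
HI=np.radians([176.03,121.73,71.71,95.51,-0.11,173.66])-.02
_t=[X[i*6:i*6+3] for i in range(6)]; _r=[Ro.from_rotvec(X[i*6+3:i*6+6]).as_matrix() for i in range(6)]
_tt=X[36:39]; _tr=Ro.from_rotvec(X[39:42]).as_matrix()
def fk1(q):
    R=np.eye(3);p=np.zeros(3);Rs=[];Ps=[]
    for i in range(6):
        p=p+R@_t[i];R=R@_r[i];Ps.append(p);Rs.append(R)
        c,s=np.cos(q[i]),np.sin(q[i]); R=R@np.array([[c,-s,0],[s,c,0],[0,0,1]])
    return p+R@_tt,R@_tr,Ps,Rs
# skeleton points at home, attached to frames: compute local coordinates
H={}
def _loc(i,w): # i = number of joints before (frame after joint i rotates)
    p,R,Ps,Rs=fk1(np.zeros(6)); return i,Rs[i].T@(np.array(w)-Ps[i])
SK=[_loc(0,[0,0,.1988]),_loc(1,[0,0,.8004]),_loc(3,[.4636,0,.8004]),_loc(4,[.4636,-.1918,.8004])]
def skel(q):
    p,R,Ps,Rs=fk1(q); out=[]
    for i,l in SK:
        c,s=np.cos(q[i]),np.sin(q[i]); out.append(Ps[i]+Rs[i]@np.array([[c,-s,0],[s,c,0],[0,0,1]])@l)
    return out+[p],R
def myik(P,R,seeds=24,rng=np.random.default_rng(1),q0=None):
    sols=[]
    P=np.asarray(P)
    def f(q):
        p,RR,_,_=fk1(q); return np.r_[(p-P)*4,Ro.from_matrix(RR.T@R).as_rotvec()]
    ss=([q0] if q0 is not None else [])+[LO+(HI-LO)*rng.random(6)*.98+.01*(HI-LO) for _ in range(seeds)]
    for s in ss:
        r=least_squares(f,np.clip(s,LO+1e-3,HI-1e-3),bounds=(LO,HI),max_nfev=60)
        if r.cost<1e-12 and not any(np.abs(r.x-t).max()<.02 for t in sols): sols.append(r.x)
    return sols
# ---- obstacles: sdf functions
def box(c,h,R=np.eye(3)):
    c=np.array(c);h=np.array(h)
    def f(x):
        d=np.abs((x-c)@R)-h; return np.linalg.norm(np.maximum(d,0),axis=1)+np.minimum(d.max(1),0)
    return f
def cyl(c,a,r,h): # c base centre, axis a, radius, height
    c=np.array(c);a=np.array(a)/np.linalg.norm(a)
    def f(x):
        v=x-c; z=v@a; rr=np.linalg.norm(v-np.outer(z,a),axis=1)
        d=np.stack([rr-r,np.abs(z-h/2)-h/2],1); return np.linalg.norm(np.maximum(d,0),axis=1)+np.minimum(d.max(1),0)
    return f
Z=[0,0,1]
RK=np.array([.6640,-.0760,0]); RYAW=np.radians(.7)
Rr=Ro.from_euler('z',RYAW).as_matrix()
PY=[-.230,-.115,0,.115,.230]
pv=Rr@np.array([-np.cos(np.radians(40)),0,np.sin(np.radians(40))]); uv=Rr@np.array([np.sin(np.radians(40)),0,np.cos(np.radians(40))]); yv=Rr@np.array([0,1,0])
def root(i): return RK+Rr@np.array([0,PY[i-1],.150])
LOW=np.array([.540,.378]); FX=np.array([-.292,.956]); FY=np.array([-.956,-.292]); FO=LOW+.062*FX
RF=np.array([[FX[0],FY[0],0],[FX[1],FY[1],0],[0,0,1]])
def obst(hung=(),mugs=()):
    O={'table':lambda x:x[:,2]}
    O['rail']=box(RK+Rr@[.011,0,.143],[.011,.315,.02],Rr)
    for s in(-1,1): O['post%d'%s]=box(RK+Rr@[.0,s*.305,.07],[.05 if 0 else .02,.012,.09],Rr); O['foot%d'%s]=box(RK+Rr@[-.03,s*.305,.015],[.09,.014,.015],Rr)
    for i in range(1,6): O['peg%d'%i]=cyl(root(i),pv,.0045,.085)
    for i in hung: O['hung%d'%i]=box(RK+Rr@[-.04,PY[i-1],.12],[.04,.048,.075],Rr)
    for k,m in enumerate(mugs): O['mug%d'%k]=cyl([m[0],m[1],0],Z,.034,.093)
    O['fanb']=box([*(FO+.02*FX),.017],[.11,.09,.017],RF)
    O['keys']=box([*LOW,.025],[.017,.062,.025],RF)
    O['guard']=cyl([*(FO+.025*FX),.228],[*FX,0],.116,.10)
    O['bottle']=cyl([.773,-.199,0],Z,.031,.18); O['jar']=cyl([.567,-.5165,0],Z,.043,.12); O['tin']=cyl([.762,.056,0],Z,.049,.13)
    O['base']=cyl([0,0,0],Z,.1,.25)
    return O
def samp(q,held=None):
    (A,B,C,D,T),R=skel(q); z=R[:,2]
    S=[];r=[];tag=[]
    def seg(a,b,rad,n,t):
        for k in np.linspace(0,1,n): S.append(a+(b-a)*k); r.append(rad); tag.append(t)
    seg(B,C,.065,10,'fore'); seg(C,D,.06,5,'wristlink'); seg(D,T-.165*z,.05,5,'wrist')
    for dx in(-.02,0,.02):
        for dy in(-.024,0,.024): seg(T-.15*z+R@[dx,dy,0],T-.092*z+R@[dx,dy,0],.019,4,'grip')
    for dy in (-.05,.05): 
        for dx in (-.004,.004): seg(T-.085*z+R@[dx,dy,0],T-.02*z+R@[dx,dy,0],.008,4,'fing')
    if held is not None:
        a=held # TCP height above underside h0; mug axis -z
        for k in np.linspace(.01,.076,4):
            for ang in np.linspace(0,2*np.pi,9)[:-1]: S.append(T-z*(k-a)+R@[.022*np.cos(ang),.022*np.sin(ang),0]); r.append(.010);tag.append('mug')
    return np.array(S),np.array(r),tag
def clear(q,O,held=None,skip=()):
    S,r,tag=samp(q,held); b=(9,'','')
    for n,f in O.items():
        if n in skip: continue
        d=f(S)-r; 
        if n=='table' or n=='base': pass
        k=d.argmin()
        if d[k]<b[0]: b=(d[k],tag[k],n)
    return b
def pathclear(qa,qb,O,held=None,skip=(),n=25):
    b=(9,'','',0)
    for k in np.linspace(0,1,n):
        c=clear(qa+(qb-qa)*k,O,held,skip)
        if c[0]<b[0]: b=(*c,round(float(k),2))
    return b
def rmat(z,y): 
    z=np.array(z)/np.linalg.norm(z); y=np.array(y,float); y-=z*(y@z); y/=np.linalg.norm(y); return np.stack([np.cross(y,z),y,z],1)
def eul(R): return Ro.from_matrix(R).as_euler('xyz',degrees=True)
E
python3 - <<'E'
from plan import *
q=np.radians(state()['joint_pos']); (A,B,C,D,T),R=skel(q); print([np.round(x,3) for x in (A,B,C,D,T)],state()['tool_pos'])
O=obst()
OFF=LOW+.042*FY; HIGH=LOW-.042*FY
for nm,K in (('off',OFF),('high',HIGH)):
  for tilt in (0,15,25):
    z=np.r_[FX*np.sin(np.radians(tilt)),-np.cos(np.radians(tilt))]
    for yy in (np.r_[FX,0],np.r_[FY,0]):
      for sg in(1,-1):
        R=rmat(z,sg*yy); P=np.r_[K,.045]
        for s in myik(P,R,10): 
            c=clear(s,O,skip=('keys',)); print(nm,tilt,np.round(eul(R)),np.round(np.degrees(s)),np.round(c[0],3),c[1:], np.round(np.abs(s-q).max(),1))
E
```

```text
[array([-0.   ,  0.   ,  0.199]), array([ 0.135, -0.162,  0.762]), array([ 0.414, -0.497,  0.605]), array([ 0.267, -0.62 ,  0.605]), array([ 0.267, -0.62 ,  0.231])] [ 0.26703938 -0.61990249  0.23127461]
off 0 [-180.    0. -163.] [  54.   25.  -19.   -0.  -46. -127.] 0.023 ('fing', 'fanb') 1.9
off 0 [180.   0.  17.] [ 54.  25. -19.   0. -46.  53.] 0.023 ('fing', 'fanb') 1.8
off 0 [180.   0. -73.] [ 54.  25. -19.   0. -46. -37.] 0.023 ('fing', 'fanb') 1.8
off 0 [180.   0. 107.] [ 54.  25. -19.   0. -46. 143.] 0.023 ('fing', 'fanb') 2.8
off 15 [ 165.   -0. -163.] [  45.   24.  -15.  -19.  -45. -105.] 0.023 ('fing', 'fanb') 1.7
off 15 [-165.    0.   17.] [ 45.  24. -15. -19. -45.  75.] 0.023 ('fing', 'fanb') 1.7
off 15 [180.  15. -73.] [ 45.  24. -15. -19. -45. -15.] 0.021 ('fing', 'fanb') 1.7
off 15 [180. -15. 107.] [ 45.  24. -15. -19. -45. 165.] 0.021 ('fing', 'fanb') 3.2
off 25 [ 155.    0. -163.] [ 38.  25. -12. -32. -48. -90.] 0.019 ('fing', 'fanb') 1.5
off 25 [-155.    0.   17.] [ 38.  25. -12. -32. -48.  90.] 0.019 ('fing', 'fanb') 1.9
off 25 [180.  25. -73.] [ 38.  25. -12. -32
[... 310 characters left out ...]
) 1.7
high 0 [180.   0. 107.] [ 50.  31.  -8.  -0. -51. 147.] 0.015 ('wristlink', 'guard') 2.9
high 15 [ 165.   -0. -163.] [  42.   30.   -4.  -18.  -50. -104.] 0.023 ('fing', 'fanb') 1.6
high 15 [-165.    0.   17.] [ 42.  30.  -4. -18. -50.  76.] 0.023 ('fing', 'fanb') 1.6
high 15 [180.  15. -73.] [ 42.  30.  -4. -18. -50. -14.] 0.021 ('fing', 'fanb') 1.6
high 15 [180. -15. 107.] [ 42.  30.  -4. -18. -50. 166.] 0.021 ('fing', 'fanb') 3.2
high 25 [ 155.    0. -163.] [ 35.  31.  -1. -30. -53. -91.] 0.019 ('fing', 'fanb') 1.5
high 25 [-155.    0.   17.] [ 35.  31.  -1. -30. -53.  89.] 0.019 ('fing', 'fanb') 1.8
high 25 [180.  25. -73.] [ 35.  31.  -1. -30. -53.  -1.] 0.019 ('fing', 'fanb') 1.5
```

```bash
cat > key.py <<'E'
from plan import *
ORI=[180,15,-73]
def press(K,tag):
    O=obst(); q0=np.radians(state()['joint_pos'])
    P=np.r_[K+.004*FX,.11]; Rm=Ro.from_euler('xyz',ORI,degrees=True).as_matrix()
    s=min(myik(P,Rm,12),key=lambda s:np.abs(s-q0).max()); c=pathclear(q0,s,O); print(c)
    if c[0]<.015: return False
    clamp(20); move_joints(np.degrees(s)); move_l(np.r_[P[:2],.062],.15)
    w0=state()['wrist_force'].copy()
    r=move_l(np.r_[P[:2],.034],.03,threshold=12); s1=state(); print('stop',r,s1['tool_pos'],s1['wrist_force']-w0)
    sleep(.15); f=grab_frame('scene'); save(f,tag+'_down')
    move_l(np.r_[P[:2],.11],.15); print(state()['t']); return True
E
python3 - <<'E'
from key import *
press(LOW+.042*FY,'off')
f=grab_frame('scene'); save({'img':cv2.resize(f['img'][280:400,400:540],None,fx=5,fy=5)},'off_after')
E
```

```text
(np.float64(-0.015757625855428534), 'fing', 'rail', 0.75)
```

```bash
python3 - <<'E'
s=open('key.py').read()
s=s.replace("""    s=min(myik(P,Rm,12),key=lambda s:np.abs(s-q0).max()); c=pathclear(q0,s,O); print(c)
    if c[0]<.015: return False
    clamp(20); move_joints(np.degrees(s));""","""    s=min(myik(P,Rm,12),key=lambda s:np.abs(s-q0).max()); hi=myik(P+[0,0,.2],Rm,0,q0=s)[0]
    up,Ru,_,_=fk1(q0); u=myik(up+[0,0,max(0,.38-up[2])],Ru,0,q0=q0)[0]
    c=[pathclear(a,b,O) for a,b in ((q0,u),(u,hi),(hi,s))]; print(c)
    if min(x[0] for x in c)<.012: return False
    clamp(20); move_joints(np.degrees(u)); move_joints(np.degrees(hi)); move_joints(np.degrees(s));""")
open('key.py','w').write(s)
E
python3 - <<'E'
from key import *
press(LOW+.042*FY,'off')
f=grab_frame('scene'); save({'img':cv2.resize(f['img'][280:400,400:540],None,fx=5,fy=5)},'off_after')
E
```

```text
[(np.float64(0.24328760659878174), 'fing', 'table', 0.0), (np.float64(0.07626614752854757), 'fing', 'guard', 1.0), (np.float64(0.06207008554409804), 'grip', 'guard', 0.5)]
stop True [0.49912342 0.3699415  0.04372518] [-2.21176052 -2.48179018  8.92862274]
10.0833
```

View pics/off_down.png

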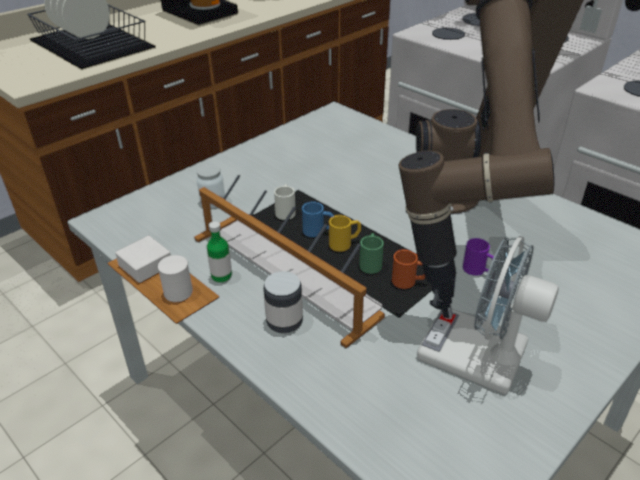

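View pics/off_after.png

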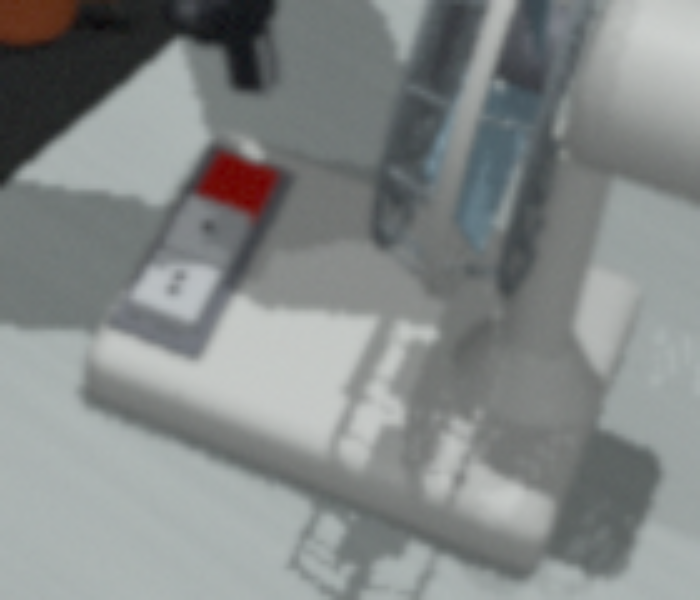

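The down picture shows the fingertip on the red key at (447,320). In the crop afterwards red sits sunk in its panel, and the LOW pip has risen from image row 327 to 325.6, about the 6.4 mm pop-up. So OFF is latched. Next I'll measure the mugs and pegs carefully and plan the hangs.

```bash
cat > loc.py <<'E'
from plan import *
import json
def best(q,f,ref=None,zr=None,tol=.04):
    L=[(np.array(d['centre']),d['confidence']) for d in tip_of(q,f)]
    if ref is not None: L=[l for l in L if np.linalg.norm(l[0]-ref)<tol]
    if zr is not None: L=[l for l in L if abs(l[0][2]-zr)<.015]
    return L[0][0] if L else None
def locate(cols,n=1,cams=('scene','top'),refs=None,vb=True):
    acc={c:([],[]) for c in cols}
    for _ in range(n):
        for cm in cams:
            f=grab_frame(cm)
            for c in cols:
                ref=None if refs is None else np.r_[refs[c][0],.005]
                o=best('mug_'+c,f,ref,.005,.06)
                h=best('mug_'+c+'_hole',f,None if o is None else o+[0,0,.045],.05,.055)
                if o is not None: acc[c][0].append(o)
                if h is not None: acc[c][1].append(h)
    out={}
    for c in cols:
        O=np.array(acc[c][0]);H=np.array(acc[c][1])
        if len(O)==0 or len(H)==0: print(c,'missing',len(O),len(H)); continue
        o=np.median(O,0);h=np.median(H,0); d=h[:2]-o[:2]
        r=np.linalg.norm(d); u=d/r
        m=(o[:2]*1+ (h[:2]-.044*u))/2
        out[c]=(m.tolist(),float(np.degrees(np.arctan2(u[1],u[0]))))
        if vb: print(c,len(O),len(H),'o',np.round(o,4),'h',np.round(h,4),'r',round(r,4),'->',np.round(m,4),'hdir',round(out[c][1],1),'sd',np.round(O.std(0),4),np.round(H.std(0),4))
    return out
E
python3 - <<'E'
from loc import *
out=locate(['white','blue','yellow','green','rust'],2)
json.dump(out,open('mugs.json','w'))
P=[]
for cm in ('scene','top'):
    f=grab_frame(cm); save(f,'loc_'+cm)
    for d in tip_of('peg1',f):
        if abs(d['centre'][2]-.15)<.02: P.append(d['centre'])
P=np.array(P); P=P[np.argsort(P[:,1])]; print(np.round(P,4))
E
```

```text
white 4 4 o [ 0.4503 -0.2876  0.0048] h [ 0.4181 -0.315   0.0491] r 0.0422 -> [ 0.451 -0.287] hdir -139.7 sd [0.001  0.0008 0.0012] [0.0017 0.0023 0.0013]
blue 4 4 o [ 0.4508 -0.1618  0.003 ] h [ 0.427  -0.1258  0.052 ] r 0.0431 -> [ 0.4511 -0.1621] hdir 123.6 sd [0.0024 0.0019 0.0007] [0.0017 0.0017 0.0015]
yellow 4 3 o [ 0.4446 -0.0535  0.003 ] h [ 0.4047 -0.0365  0.0485] r 0.0433 -> [ 0.4449 -0.0536] hdir 156.9 sd [0.0004 0.0007 0.0007] [0.002  0.0013 0.0027]
green 4 4 o [0.4538 0.0731 0.003 ] h [0.4181 0.0487 0.0503] r 0.0433 -> [0.4541 0.0733] hdir -145.7 sd [0.0019 0.0029 0.0017] [0.0023 0.0014 0.0018]
rust 4 4 o [0.2568 0.2846 0.0008] h [0.2578 0.3312 0.0448] r 0.0466 -> [0.2568 0.2859] hdir 88.8 sd [0.0795 0.0452 0.0036] [0.0674 0.0508 0.0026]
[[ 0.665  -0.3069  0.1492]
 [ 0.6682 -0.3041  0.1497]
 [ 0.6668 -0.1888  0.1474]
 [ 0.6586 -0.1881  0.15  ]
 [ 0.6628 -0.0788  0.1497]
 [ 0.6646 -0.0706  0.1505]
 [ 0.6617  0.0387  0.1505]
 [ 0.6644  0.042   0.1505]
 [ 0.663   0.1513  0.1483]
 [ 0.6592  0.1575  0.1536]]
```

View pics/loc_top.png

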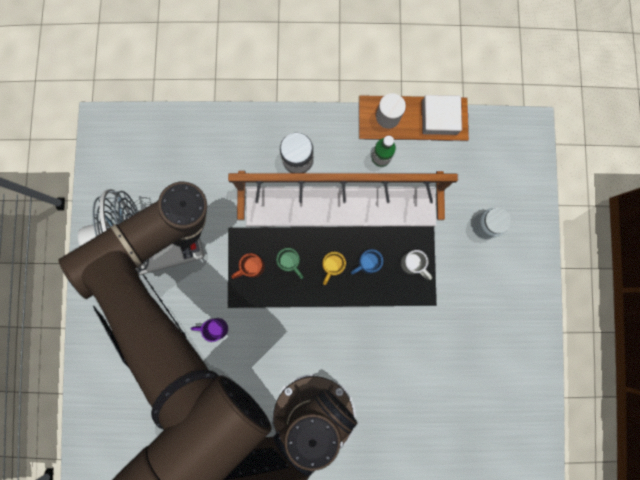

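```bash
cat > hang.py <<'E'
from loc import *
H0=.025   # TCP height above mug underside at grasp
MAT=.005
def mobst(hung,others):
    O=obst(hung)
    for c,(m,hd) in others.items():
        O['mug_'+c]=cyl([m[0],m[1],0],Z,.033,.092)
        d=np.array([np.cos(np.radians(hd)),np.sin(np.radians(hd)),0]); O['hdl_'+c]=cyl(np.r_[m,.05]+d*.03,d,.0,.036)
        O['hdl_'+c]=box(np.r_[m,.05]+d*.048,[.018,.005,.032],np.stack([d,np.cross(Z,d),Z],1))
    return O
def rmug_grasp(hd): return Ro.from_euler('z',hd-90,degrees=True).as_matrix()
def rmug_place(side,droop,tau=0):
    # side=-1: gripper on rack -y side.  z_m = side*y ; droop lowers the gripper end ; tau: y_m nearer vertical
    t=np.radians(tau); p=pv*np.cos(t)-uv*np.sin(t); u=uv*np.cos(t)+pv*np.sin(t)
    d=np.radians(droop)
    z=side*yv*np.cos(d)-u*np.sin(d); y=u*np.cos(d)+side*yv*np.sin(d)
    return np.stack([np.cross(y,z),y,z],1)
def rtool_in_mug(al,flip):
    a=np.radians(al); y=np.array([np.cos(a),np.sin(a),0])*(-1 if flip else 1); return rmat([0,0,-1],y)
def tcp_place(peg,Rm,L,dh=np.zeros(3),h0=H0):
    # hole in mug frame (0,.044,.045)+dh ; tcp in mug frame (0,0,h0)
    hole=root(peg)+L*pv; return hole+Rm@(np.array([0,0,h0])-np.array([0,.044,.045])-dh)
def planhang(mug,peg,side,hung,others,als=(0,-15,15,-30,30),droops=(12,),q0=None,LR=.052,verbose=True,seeds=10,tau=0):
    m,hd=mug; O=mobst(hung,others); own='peg%d'%peg; res=[]
    for al in als:
      for fl in (0,1):
        Rt=rtool_in_mug(al,fl); Rg=rmug_grasp(hd)@Rt; Pg=np.r_[m,MAT+H0]
        sg=myik(Pg,Rg,seeds)
        for s in sg:
            c=clear(s,O,skip=())
            if c[0]<.003 and not(c[1]=='fing' and c[2]=='table'): continue
            lift=myik(Pg+[0,0,.22],Rg,0,q0=s)
            if not lift or np.abs(lift[0]-s).max()>1.2: continue
            lift=lift[0]
            for dr in droops:
                Rm=rmug_place(side,dr,tau); Rp=Rm@Rt
                for sp in myik(tcp_place(peg,Rm,LR),Rp,seeds,q0=lift):
                    cp=clear(sp,O,None)
                    pre=myik(tcp_place(peg,Rm,.118),Rp,0,q0=sp); ret=myik(tcp_place(peg,Rm,LR)-.10*Rp[:,2],Rp,0,q0=sp)
                    if not pre or not ret or np.abs(pre[0]-sp).max()>.8 or np.abs(ret[0]-sp).max()>1: continue
                    c2=clear(pre[0],O,H0); c3=clear(ret[0],O,None)
                    if min(cp[0],c2[0],c3[0])<.004: continue
                    pc=pathclear(lift,pre[0],O,H0)
                    res.append(dict(al=al,fl=fl,dr=dr,s=s,lift=lift,pre=pre[0],sp=sp,ret=ret[0],c=c,cp=cp,c2=c2,c3=c3,pc=pc,mv=np.abs(lift-pre[0]).max(),Rg=Rg,Rp=Rp,Rm=Rm,Pg=Pg,peg=peg,side=side))
    res.sort(key=lambda r:-min(.03,r['cp'][0],r['c2'][0],r['c3'][0],r['pc'][0])+.004*r['mv']+.0002*abs(r['al']))
    return res
def show(r):
    f=lambda c:(round(float(c[0]),3),*c[1:])
    print('al',r['al'],'fl',r['fl'],'dr',r['dr'],'g',f(r['c']),'pl',f(r['cp']),'pre',f(r['c2']),'ret',f(r['c3']),'path',f(r['pc']),'mv',round(r['mv'],2),np.round(np.degrees(r['sp'])))
E
cat > t1.py <<'E'
from hang import *
M=json.load(open('mugs.json')); M['rust']=([.438,.1815],124.6); json.dump(M,open('mugs.json','w'))
import sys
for side,order in ((-1,[5,4,3,2,1]),(1,[1,2,3,4,5])):
    names=['rust','green','yellow','blue','white']; 
    if side==1: names=names[::-1]
    hung=[];rem=dict(M)
    for peg,c in zip(order,names):
        mug=rem.pop(c)
        R=planhang(mug,peg,side,hung,rem,als=(0,),droops=(10,) if len(hung)<4 else (10,-10,-30),seeds=6)
        print(side,peg,c,len(R)); [show(r) for r in R[:2]]; sys.stdout.flush()
        hung.append(peg)
E
time python3 t1.py
```

```text
-1 5 rust 0
-1 4 green 0
-1 3 yellow 0
-1 2 blue 0
-1 1 white 0
1 1 white 0
1 2 blue 0
1 3 yellow 0
1 4 green 0
1 5 rust 0
real	0m18.368s
user	0m18.236s
sys	0m0.188s
```

```bash
cat > t2.py <<'E'
from hang import *
M=json.load(open('mugs.json'))
for side in (-1,1):
  for c,peg in (('yellow',3),):
    rem=dict(M); mug=rem.pop(c); O=mobst([],rem); m,hd=mug
    for fl in (0,1):
        Rt=rtool_in_mug(0,fl); Rg=rmug_grasp(hd)@Rt
        for s in myik(np.r_[m,.03],Rg,8): print('grasp',side,fl,clear(s,O),np.round(np.degrees(s)))
        for dr in (0,10,25,-20):
            Rm=rmug_place(side,dr); 
            for s in myik(tcp_place(peg,Rm,.052),Rm@Rt,14): print('place',side,fl,dr,clear(s,O),np.round(np.degrees(s)),[np.round(x,2).tolist() for x in skel(s)[0][1:]])
E
python3 t2.py
```

```text
grasp -1 0 (np.float64(-0.001069439495733196), 'fing', 'hdl_blue') [  18.   13.  -42.   -0.  -35. -132.]
place -1 0 25 (np.float64(-0.021577283908175995), 'wristlink', 'foot-1') [ -36.   57.    4.  -86. -117. -172.] [[0.41, -0.3, 0.52], [0.64, -0.46, 0.15], [0.51, -0.38, 0.04], [0.6, -0.04, 0.16]]
grasp -1 1 (np.float64(-0.0010694394933063508), 'fing', 'hdl_blue') [ 18.  13. -42.   0. -35.  48.]
place -1 1 0 (np.float64(-0.012477160748527026), 'wristlink', 'post-1') [ -31.   52.   15.  -70. -115.    1.] [[0.41, -0.24, 0.57], [0.73, -0.43, 0.29], [0.6, -0.43, 0.15], [0.6, -0.06, 0.15]]
place -1 1 10 (np.float64(-0.01295660505127283), 'wristlink', 'post-1') [ -33.   54.   11.  -77. -115.    4.] [[0.41, -0.26, 0.56], [0.69, -0.45, 0.24], [0.56, -0.42, 0.1], [0.6, -0.05, 0.15]]
place -1 1 25 (np.float64(-0.021577283789696367), 'wristlink', 'foot-1') [ -36.   57.    4.  -86. -117.    8.] [[0.41, -0.3, 0.52], [0.64, -0.46, 0.15], [0.51, -0.38, 0.04], [0.6, -0.04, 0.16]]
place -1 1 -20 (np.float64(-0.01815605455508895), 'grip', 'peg2') [ -24.   49.   22.  -56. -114.   -2.] [[0.41, -0.19, 0.
[... 1031 characters left out ...]
133091495832435), 'wrist', 'peg5') [ 34.  48. -37.  56. -92. 134.] [[0.37, 0.25, 0.6], [0.4, 0.27, 0.14], [0.59, 0.28, 0.15], [0.6, -0.1, 0.15]]
place 1 1 10 (np.float64(-0.028439067206083392), 'wristlink', 'hdl_rust') [ 34.  51. -43.  63. -96. 127.] [[0.39, 0.26, 0.58], [0.36, 0.24, 0.12], [0.55, 0.26, 0.1], [0.6, -0.1, 0.15]]
place 1 1 25 (np.float64(-0.056837512453906815), 'wristlink', 'mug_rust') [  30.   56.  -50.   72. -105.  116.] [[0.43, 0.25, 0.53], [0.32, 0.19, 0.09], [0.5, 0.22, 0.04], [0.6, -0.11, 0.16]]
place 1 1 -20 (np.float64(-0.018156054555104245), 'grip', 'peg4') [ 33.  44. -24.  42. -90. 146.] [[0.35, 0.23, 0.63], [0.49, 0.32, 0.2], [0.67, 0.27, 0.24], [0.59, -0.08, 0.15]]
```

Kinematics rules out a horizontal tool: the wrist is 373 mm long and would hit the rack. A vertical tool does work. With the mug upright and its handle pointing along the rail, the 42 mm tall opening takes the 40° arm with about 10 mm clearance vertically and 7.5 mm sideways. I'll plan with that.

```bash
python3 - <<'E'
s=open('hang.py').read()
a=s.index('def rmug_place'); b=s.index('def rtool_in_mug')
s=s[:a]+'''def rmug_place(side,lam,tau=0):
    l=np.radians(lam); z=np.cos(l)*np.array([0,0,1.])+side*np.sin(l)*yv; y=-side*np.cos(l)*yv+np.sin(l)*np.array([0,0,1.])
    return np.stack([np.cross(y,z),y,z],1)
'''+s[b:]
s=s.replace('H0=.025','H0=.030').replace('droops=(12,)','droops=(0,)').replace('LR=.052','LR=.060').replace("-.10*Rp[:,2],Rp","-.09*Rp[:,2],Rp")
open('hang.py','w').write(s)
t=open('t1.py').read().replace("als=(0,),droops=(10,) if len(hung)<4 else (10,-10,-30)","als=(0,-15,15,-30,30),droops=(0,)")
open('t1.py','w').write(t)
E
time python3 t1.py
```

```text
-1 5 rust 8
al 0 fl 0 dr 0 g (0.041, 'grip', 'mug_green') pl (0.023, 'fing', 'rail') pre (0.017, 'mug', 'peg5') ret (0.083, 'fing', 'peg5') path (0.016, 'mug', 'peg5', 0.92) mv 0.31 [ 28.  18. -10.  -0. -61. 153.]
al 0 fl 1 dr 0 g (0.041, 'grip', 'mug_green') pl (0.023, 'fing', 'rail') pre (0.017, 'mug', 'peg5') ret (0.083, 'fing', 'peg5') path (0.016, 'mug', 'peg5', 0.92) mv 0.31 [ 28.  18. -10.   0. -61. -27.]
-1 4 green 9
al 0 fl 1 dr 0 g (0.047, 'fing', 'table') pl (0.023, 'fing', 'rail') pre (0.017, 'mug', 'peg4') ret (0.083, 'fing', 'peg4') path (0.015, 'mug', 'peg4', 0.92) mv 1.9 [ 18.  18. -12.   0. -61. -17.]
al 15 fl 1 dr 0 g (0.047, 'fing', 'table') pl (0.023, 'fing', 'rail') pre (0.016, 'mug', 'peg4') ret (0.089, 'fing', 'peg3') path (0.015, 'mug', 'peg4', 0.88) mv 1.9 [ 18.  18. -12.   0. -61.  -2.]
-1 3 yellow 6
al 15 fl 0 dr 0 g (0.006, 'fing', 'hdl_blue') pl (0.023, 'fing', 'rail') pre (0.016, 'mug', 'peg3') ret (0.089, 'fing', 'peg2') path (0.016, 'mug', 'peg3', 1.0) mv 0.96 [   7.   19.  -10.   -0.  -61. -171.]
al 15 fl 1 dr 0 g (0.006, 'fing', 'hdl_blue') pl (0.023
[... 2367 characters left out ...]
 'peg4', 1.0) mv 1.09 [ 26.  18. -11.   0. -61. -25.]
al 0 fl 1 dr 0 g (0.024, 'fing', 'mug_rust') pl (0.023, 'fing', 'rail') pre (0.017, 'mug', 'peg4') ret (0.083, 'fing', 'peg4') path (0.017, 'mug', 'peg4', 1.0) mv 1.09 [ 26.  18. -11.  -0. -61. 155.]
1 5 rust 8
al 0 fl 1 dr 0 g (0.047, 'fing', 'table') pl (0.023, 'fing', 'rail') pre (0.017, 'mug', 'peg5') ret (0.083, 'fing', 'peg5') path (0.017, 'mug', 'peg5', 1.0) mv 2.7 [ 35.  20.  -8.  -0. -62. 146.]
al 15 fl 1 dr 0 g (0.047, 'fing', 'table') pl (0.023, 'fing', 'rail') pre (0.018, 'mug', 'peg5') ret (0.078, 'fing', 'peg5') path (0.018, 'mug', 'peg5', 1.0) mv 2.7 [ 35.  20.  -8.  -0. -62. 161.]
real	1m26.229s
user	1m23.465s
sys	0m0.311s
```

```bash
cat > run.py <<'E'
from hang import *
import sys,os
def goto(sg,O,zmin=.33):
    q0=np.radians(state()['joint_pos']); up,Ru,_,_=fk1(q0)
    pts=[q0]
    if up[2]<zmin: pts.append(myik(up+[0,0,zmin-up[2]],Ru,0,q0=q0)[0])
    pts.append(sg)
    c=[pathclear(a,b,O) for a,b in zip(pts,pts[1:])]; print('goto',[(round(float(x[0]),3),*x[1:]) for x in c])
    if min(x[0] for x in c)<.008: raise SystemExit('path blocked')
    for p in pts[1:]: move_joints(np.degrees(p))
def pick(c,peg,hung,side=-1,als=(0,15,-15,30,-30),refresh=True):
    M=json.load(open('mugs.json'))
    if refresh:
        n=locate([c],2,refs=M)
        M.update(n); json.dump(M,open('mugs.json','w'))
    rem={k:v for k,v in M.items() if k!=c}
    for a in (als[:1],als[1:]):
        R=[r for r in planhang(M[c],peg,side,hung,rem,als=a,seeds=6) if r['c'][0]>.005]
        if R: break
    r=R[0]; show(r)
    O=mobst(hung,M)
    goto(r['lift'],O)
    ungrasp()
    move_l(r['Pg']+[0,0,.09],.2); move_l(r['Pg'],.12)
    w=state(); print('at',w['tool_pos'],w['wrist_force']); clamp(50); s=state(); print('width',s['width'],s['wrist_force'])
    move_l(r['Pg']+[0,0,.22],.2)
    s=state(); print('lifted width',s['width'],s['wrist_force'],'t',s['t'])
    import pickle; pickle.dump(r,open('cur.pkl','wb')); 
    del M[c]; json.dump(M,open('mugs.json','w'))
    move_joints(np.degrees(r['pre'])); 
    P=tcp_place(peg,r['Rm'],.118); print('pre',state()['tool_pos']-P)
    hole=root(peg)+.118*pv; print('expect hole',np.round(hole,4))
    for cm in ('scene','top'):
        f=grab_frame(cm); save(f,'pre_%s_%s'%(c,cm))
        h=best('mug_'+c+'_hole',f,hole,None,.04); p=best('peg',f,root(peg),None,.03) if 0 else best('peg%d'%peg,f,root(peg),None,.03)
        print(cm,'hole err',None if h is None else np.round(h-hole,4),'peg err',None if p is None else np.round(p-root(peg),4), 'px hole',np.round(proj(f,hole)))
    print('t',state()['t'])
E
python3 - <<'E'
from run import *
pick('rust',5,[])
E
```

```text
rust 4 4 o [0.4372 0.1808 0.0046] h [0.412  0.2164 0.0495] r 0.0435 -> [0.4373 0.1806] hdir 125.2 sd [0.0024 0.0017 0.0007] [0.0014 0.0015 0.001 ]
al 0 fl 0 dr 0 g (0.04, 'grip', 'mug_green') pl (0.023, 'fing', 'rail') pre (0.017, 'mug', 'peg5') ret (0.083, 'fing', 'peg5') path (0.016, 'mug', 'peg5', 0.92) mv 0.32 [ 28.  18. -10.  -0. -61. 153.]
goto [(0.061, 'grip', 'guard', 0.5), (0.076, 'fing', 'guard', 0.08)]
at [0.43777769 0.18103163 0.03570112] [0.10773593 1.60857235 0.01303491]
width 0.7314310925621325 [-2.10597285 -0.89693654  8.07914319]
lifted width 0.7327657418531655 [ 0.66832345 -0.1560773  -3.11844093] t 20.9667
pre [-0.00011675 -0.00092946 -0.00188078]
expect hole [0.5708 0.1529 0.2258]
scene hole err [ 0.0055 -0.0016 -0.0034] peg err [-0.0001  0.0025  0.0017] px hole [366. 234.]
top hole err None peg err None px hole [254. 209.]
t 21.9417
```

```bash
python3 - <<'E'
import cv2,numpy as np
a=cv2.imread('pics/pre_rust_scene.png')[170:330,280:460]; b=cv2.imread('pics/pre_rust_top.png')[140:300,170:350]
cv2.imwrite('pics/pre_rust_c.png',np.hstack([cv2.resize(a,(395,352)),cv2.resize(b,(395,352))]))
E
```

```text
(no output)
```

View pics/pre_rust_c.png

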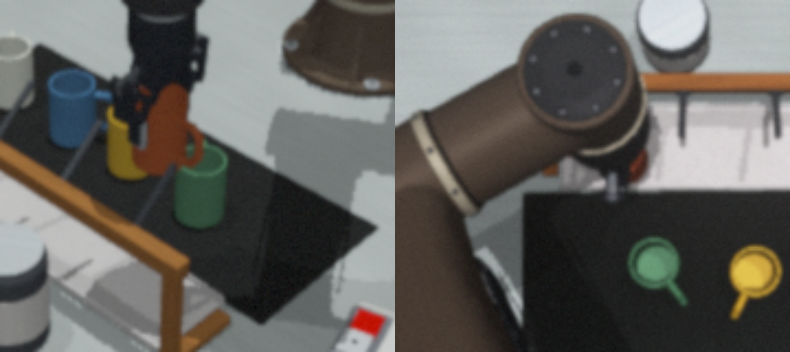

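The scene crop shows the rust mug held in front of arm 5 with its handle loop lined up (hole at about full-frame pixel (366,234)). The measured hole error across the arm is about 2 mm or less, well inside the 7 mm clearance. Inserting now.

```bash
cat >> run.py <<'E'
def place(c,LR=.060,drop=0.0,corr=np.zeros(3)):
    import pickle; r=pickle.load(open('cur.pkl','rb'))
    P=tcp_place(r['peg'],r['Rm'],LR)+corr
    w0=state()['wrist_force'].copy()
    h=move_l(P,.06,threshold=12); s=state(); print('insert stop',h,s['tool_pos']-P,s['wrist_force']-w0)
    if h: return False
    if drop: h=move_l(P-[0,0,drop],.04,threshold=6); print('lower',h,state()['tool_pos']-P,state()['wrist_force']-w0)
    f=grab_frame('scene'); save(f,'in_'+c)
    ungrasp(); sleep(.3); f1=grab_frame('scene'); save(f1,'rel_'+c)
    s=state(); print('open',s['width'],s['wrist_force'],s['tool_pos'])
    move_l(s['tool_pos']+[0,0,.1],.12); sleep(.3); 
    f=grab_frame('scene'); save(f,'done_'+c); f2=grab_frame('top'); save(f2,'donet_'+c); print('t',state()['t'])
    k=proj(f,root(r['peg'])).astype(int); x0=max(0,min(460,k[0]-90)); y0=max(0,k[1]-90)
    save({'img':np.hstack([cv2.resize(np.ascontiguousarray(g['img'][y0:y0+170,x0:x0+130]),(262,342)) for g in (f1,f)])},'cmp_'+c)
    return True
E
python3 - <<'E'
from run import *
place('rust',drop=.006)
E
```

```text
insert stop False [-1.09256482e-05  4.32083486e-05  3.38654690e-04] [-0.32053228 -0.08334511 -0.70971872]
lower False [-3.54266638e-04 -5.71472724e-05 -6.25361664e-03] [-0.28586056  0.53511804 -0.53379789]
open 0.9918664325981988 [-1.02870862  0.04941218 -0.41952985] [0.61576033 0.10940261 0.1675596 ]
t 25.5
```

View pics/done_rust.png

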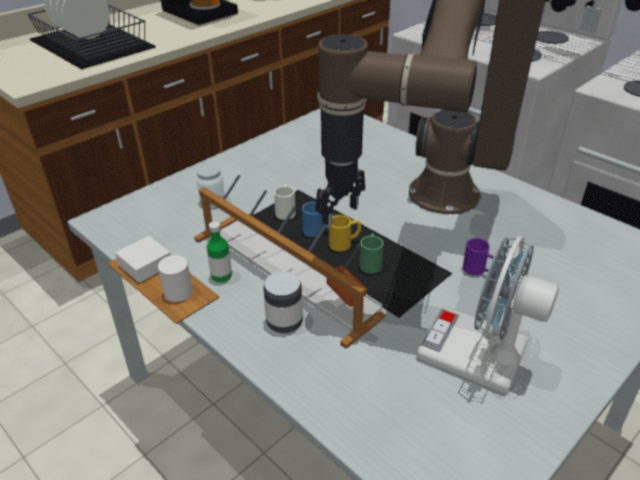

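View pics/cmp_rust.png

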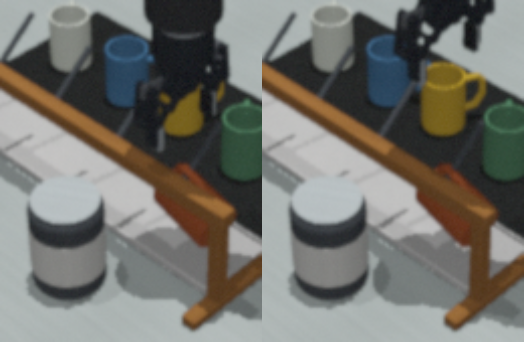

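Rust now hangs from arm 5 under the rail at about (345,285), lying along the rail with its handle up, unchanged between release and retreat. Next is green on arm 4.

```bash
python3 - <<'E'
from run import *
pick('green',4,[5])
if state()['width']>.6: place('green',drop=.006)
E
```

```text
green 3 3 o [0.4539 0.0752 0.0041] h [0.4214 0.0494 0.0512] r 0.0415 -> [0.4549 0.076 ] hdir -141.6 sd [0.0004 0.0015 0.0014] [0.0037 0.0007 0.0012]
al 0 fl 1 dr 0 g (0.047, 'fing', 'table') pl (0.023, 'fing', 'rail') pre (0.017, 'mug', 'peg4') ret (0.083, 'fing', 'peg4') path (0.015, 'mug', 'peg4', 0.92) mv 1.97 [ 18.  18. -12.   0. -61. -17.]
goto [(0.085, 'fing', 'hung5', 0.0), (0.102, 'fing', 'peg4', 0.71)]
at [0.45543062 0.07630149 0.03568748] [-0.21998106 -0.07727626  0.11664083]
width 0.730178636899432 [-2.48593973  1.12377945  8.65501061]
lifted width 0.7333927943482776 [ 0.23475425 -0.62949191 -3.31296652] t 30.9333
pre [-1.28371521e-04  9.56272472e-05 -1.79488034e-04]
expect hole [0.5722 0.0379 0.2258]
scene hole err [0.004  0.0033 0.0001] peg err [0.0035 0.0037 0.0007] px hole [332. 215.]
top hole err [-0.0039 -0.001  -0.0037] peg err None px hole [299. 209.]
t 32.95
insert stop False [-1.59375813e-05 -4.59840334e-07  3.23473939e-04] [-1.05215519 -0.1129308   0.63091671]
lower False [-3.49334028e-04 -4.43206874e-05 -6.25969952e-03] [-1.25293801  0.60588378 -0.05849019]
open 0.9978391501200621 [ 0.06718168  0.21886562 -0.11245184] [ 0.61718332 -0.0055726   0.1675867 ]
t 36.5083
```

View pics/cmp_green.png

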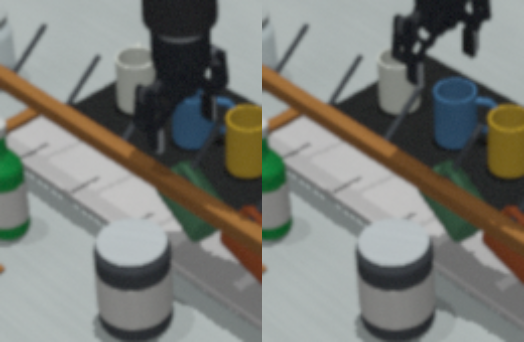

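View pics/donet_green.png

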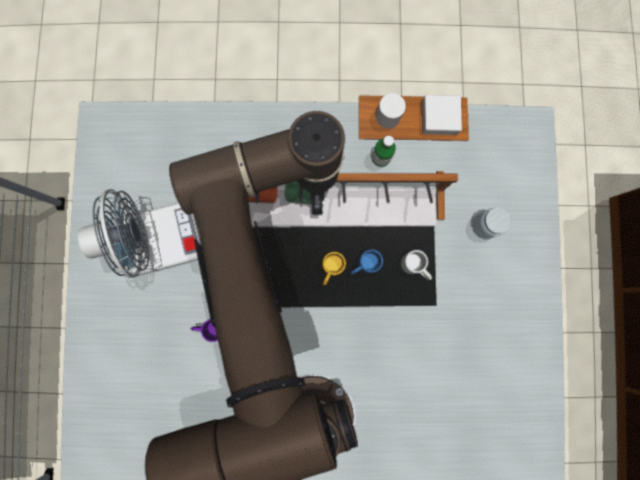

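Green hangs on arm 4: in the top view it is at (298,192), beside rust at (263,195) under the rail. Blue goes on arm 3 next, which clears its handle out of the way of the yellow grasp.

```bash
python3 - <<'E'
from run import *
pick('blue',3,[5,4])
if state()['width']>.6: place('blue',drop=.006)
E
```

```text
blue 3 3 o [ 0.4509 -0.1627  0.0041] h [ 0.4252 -0.1235  0.051 ] r 0.0469 -> [ 0.4501 -0.1615] hdir 123.2 sd [0.0004 0.0013 0.0006] [0.0011 0.0011 0.0006]
al 0 fl 1 dr 0 g (0.039, 'grip', 'mug_yellow') pl (0.023, 'fing', 'rail') pre (0.017, 'mug', 'peg3') ret (0.083, 'fing', 'peg3') path (0.017, 'mug', 'peg3', 1.0) mv 0.62 [  7.  19. -10.   0. -61.  -6.]
goto [(0.085, 'fing', 'hung4', 0.0), (0.097, 'fing', 'peg3', 0.62)]
at [ 0.45076674 -0.16151145  0.03571933] [ 0.01014372  0.45882076 -0.33334977]
width 0.7325705891782094 [-1.13696686  0.83025557  8.41489754]
lifted width 0.7318608638191113 [-0.29215233  0.18503781 -3.39991378] t 41.9333
pre [-0.00050786  0.00014647 -0.00196985]
expect hole [ 0.5736 -0.0771  0.2258]
scene hole err [-0.0008 -0.0036  0.0016] peg err [-0.0008  0.0054  0.0029] px hole [301. 197.]
top hole err [-0.0009 -0.0024 -0.0007] peg err None px hole [343. 209.]
t 42.8833
insert stop False [-3.08149314e-05 -4.40025520e-05  3.73378711e-04] [ 0.45454953  0.4711612  -0.48267411]
lower False [-3.47705390e-04 -1.60550250e-05 -6.25379905e-03] [ 0.31178446 -0.82292662 -0.40411525]
open 0.9935149579730432 [ 0.61429341 -0.09237095 -0.27574883] [ 0.61858435 -0.1205754   0.16757425]
t 46.4417
```

View pics/done_blue.png

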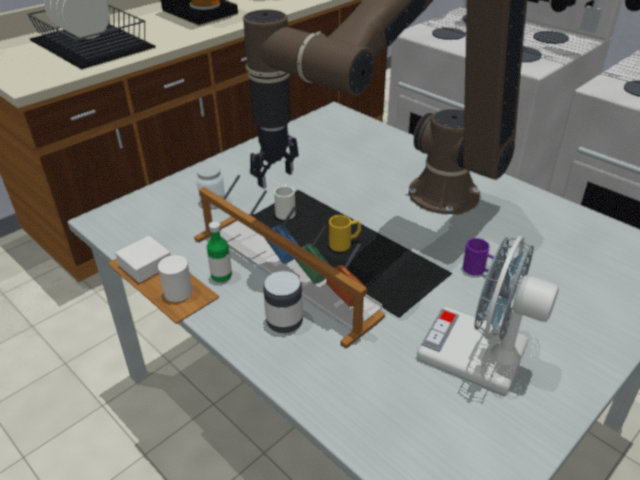

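Blue (284,243), green (313,263) and rust (345,285) all hang under the rail. Yellow goes on arm 2.

```bash
python3 - <<'E'
from run import *
pick('yellow',2,[5,4,3])
if state()['width']>.6: place('yellow',drop=.006)
E
```

```text
yellow 4 4 o [ 0.4442 -0.0532  0.0034] h [ 0.4043 -0.0348  0.0475] r 0.0439 -> [ 0.4442 -0.0532] hdir 155.2 sd [0.0014 0.0012 0.001 ] [0.0028 0.0016 0.0011]
al 0 fl 1 dr 0 g (0.047, 'fing', 'table') pl (0.023, 'fing', 'rail') pre (0.017, 'mug', 'peg2') ret (0.083, 'fing', 'peg2') path (0.005, 'mug', 'peg2', 0.88) mv 0.73 [ -4.  22.  -5.   0. -63.   5.]
goto [(0.085, 'fing', 'hung3', 0.0), (0.107, 'fing', 'peg3', 0.5)]
at [ 0.44481726 -0.05307037  0.03566733] [-0.00792769 -0.72911305 -0.73851435]
width 0.7347793114442395 [-2.42441173  0.02475648  8.60459415]
lifted width 0.732316675812487 [ 0.08771336 -0.22301904 -2.61319915] t 51.8
pre [-0.00047804 -0.00010246 -0.00127567]
expect hole [ 0.575  -0.1921  0.2258]
scene hole err [ 0.0004  0.0018 -0.0045] peg err [ 0.003   0.0023 -0.0005] px hole [272. 181.]
top hole err [-0.0044  0.0032 -0.0056] peg err None px hole [388. 209.]
t 53.0167
insert stop False [-4.11897175e-05 -7.70991361e-05  3.67347099e-04] [-0.04571161 -0.51384719 -0.58449972]
lower False [-3.49692040e-04  2.33626747e-05 -6.24107861e-03] [-0.55277122 -0.29638976  1.00498653]
open 1.0010015437015263 [-0.07925576  0.00451389 -0.16651702] [ 0.61999068 -0.23557122  0.16758493]
t 56.575
```

View pics/done_yellow.png

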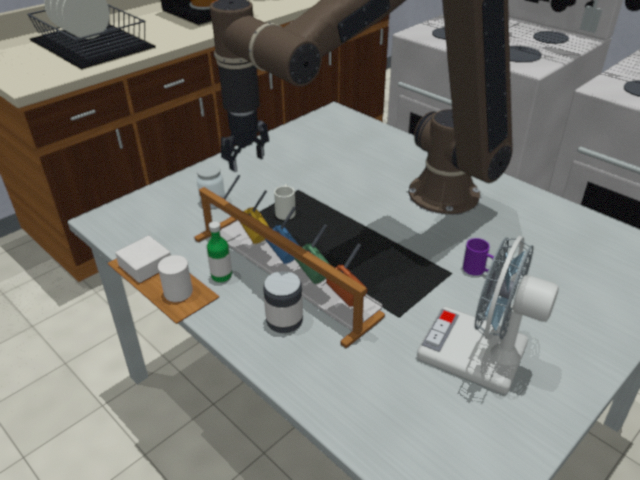

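Yellow now hangs at (257,226) too. White goes on arm 1.

```bash
python3 - <<'E'
from run import *
pick('white',1,[5,4,3,2])
if state()['width']>.6: place('white',drop=.006)
E
```

```text
white 4 4 o [ 0.4513 -0.288   0.0029] h [ 0.4205 -0.3168  0.0498] r 0.0422 -> [ 0.4519 -0.2873] hdir -136.8 sd [0.0017 0.0014 0.0009] [0.0027 0.0019 0.0015]
al 0 fl 0 dr 0 g (0.047, 'fing', 'table') pl (0.023, 'fing', 'rail') pre (0.017, 'mug', 'peg1') ret (0.083, 'fing', 'peg1') path (0.017, 'mug', 'peg1', 0.96) mv 2.25 [ -14.   26.    2.   -0.  -66. -165.]
goto [(0.085, 'fing', 'hung2', 0.0), (0.098, 'fing', 'peg1', 0.62)]
at [ 0.45259552 -0.28754682  0.03576498] [-0.00431634 -0.45532092  0.42378563]
width 0.7299763665233526 [-1.35233841  2.76240795  7.08725948]
lifted width 0.7276611310430786 [ 0.08450474 -0.41307927 -2.97105704] t 61.8333
pre [-9.62441461e-05  4.15946238e-05 -1.62316996e-04]
expect hole [ 0.5764 -0.3071  0.2258]
scene hole err [ 0.0016  0.0015 -0.0037] peg err [-0.0006  0.0005 -0.0036] px hole [245. 166.]
top hole err [-0.      0.0045 -0.0013] peg err [-0.0036  0.0008 -0.0009] px hole [432. 209.]
t 64.075
insert stop False [-3.65413445e-05 -1.00504035e-04  4.36301392e-04] [ 1.20066553  0.38448317 -0.25545764]
lower False [-3.72783476e-04  7.94179233e-05 -6.34413869e-03] [ 0.81092364 -0.51286038 -0.32518262]
open 1.0035652269879844 [ 0.4203481   0.16126499 -0.2795205 ] [ 0.62141182 -0.35056281  0.16760146]
t 67.6333
```

View pics/done_white.png

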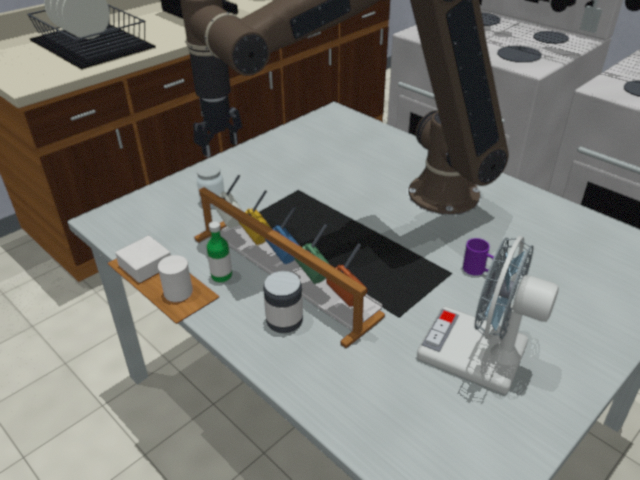

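View pics/donet_white.png

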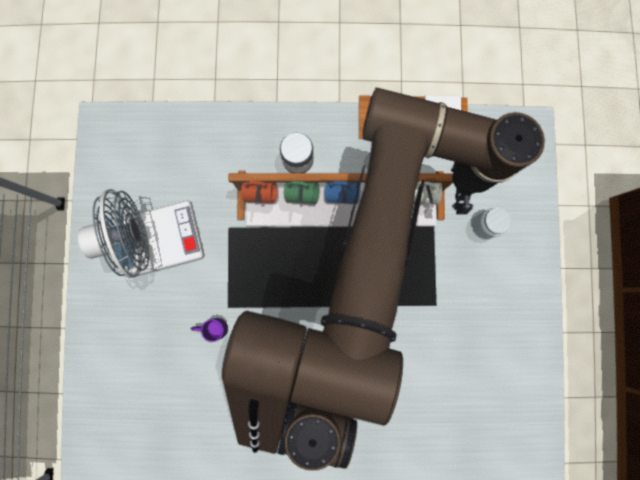

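Rust (260,192), green (300,191) and blue (340,190) hang at their arms in the top view, and white shows beside the forearm at (430,192). I'll move to the fan, then check all five unobstructed before pressing HIGH.

```bash
python3 - <<'E'
from run import *
from key import ORI
P=np.r_[LOW-.042*FY+.004*FX,.31]; Rm=Ro.from_euler('xyz',ORI,degrees=True).as_matrix(); q0=np.radians(state()['joint_pos'])
s=min(myik(P,Rm,12),key=lambda s:np.abs(s-q0).max())
goto(s,mobst([1,2,3,4,5],{}),.38)
f=grab_frame('top'); g=grab_frame('scene'); save(g,'chk_scene'); save(f,'chk_top_full')
a=cv2.resize(f['img'][160:235,220:470],(750,225),interpolation=cv2.INTER_CUBIC); b=cv2.resize(g['img'][170:320,180:400],(528,360),interpolation=cv2.INTER_CUBIC)
b=np.hstack([b,np.zeros((360,222,3),np.uint8)]); save({'img':np.vstack([a,b])},'chk')
for c in 'white blue green rust yellow'.split():
    for cm,fr in (('s',g),('t',f)): print(c,cm,[(np.round(d['centre'],3).tolist(),round(d['confidence'],2)) for d in tip_of('mug_'+c+'_hole',fr)][:2])
E
```

```text
goto [(0.084, 'fing', 'hung1', 0.0), (0.076, 'fing', 'guard', 1.0)]
white s [([0.659, -0.296, 0.147], 0.82)]
white t [([0.656, -0.293, 0.148], 0.64)]
blue s [([0.653, -0.066, 0.151], 0.78)]
blue t [([0.654, -0.067, 0.151], 0.97), ([0.665, -0.078, 0.144], 0.39)]
green s [([0.654, 0.049, 0.15], 0.57)]
green t [([0.653, 0.051, 0.148], 0.78)]
rust s [([0.654, 0.163, 0.149], 0.92), ([0.259, 0.331, 0.044], 0.73)]
rust t [([0.252, 0.333, 0.046], 0.82), ([0.652, 0.161, 0.15], 0.79)]
yellow s [([0.66, -0.18, 0.149], 0.71)]
yellow t [([0.656, -0.18, 0.141], 0.94)]
```

View pics/chk.png

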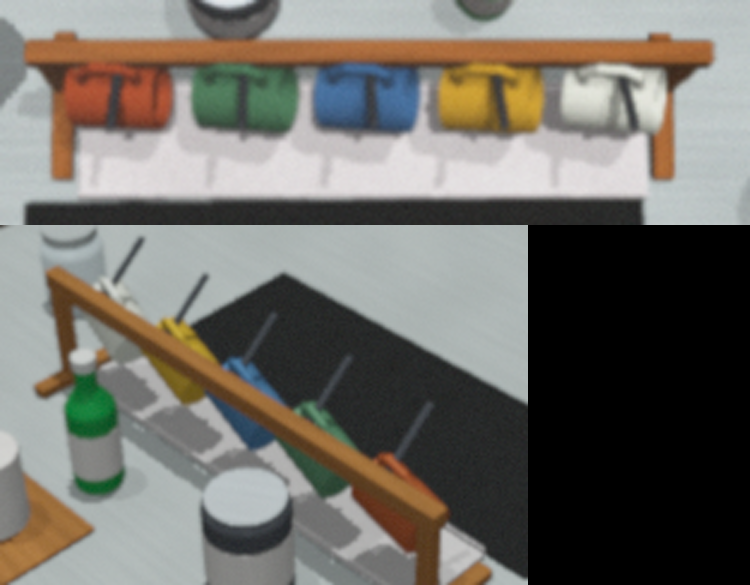

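All five hang, each with its arm passing through the handle, and all five hole points sit at z ≈ 0.15 at the arm roots. Now I'll press HIGH.

```bash
python3 - <<'E'
from key import *
print(press(LOW-.042*FY,'high'))
q=np.radians(state()['joint_pos']); p,R,_,_=fk1(q)
move_l(p+[0,0,.2],.2)
f=grab_frame('scene'); save({'img':cv2.resize(f['img'][280:400,400:540],None,fx=5,fy=5)},'high_after'); save(f,'fin_scene')
g=grab_frame('top'); save(g,'fin_top'); print(state()['t'])
for fr in (f,g): print([(np.round(d['centre'],4).tolist(),round(d['confidence'],2)) for d in tip_of('key_low_top',fr)][:1])
E
```

```text
[(np.float64(0.07583400309588612), 'fing', 'guard', 0.21), (np.float64(0.07583670073893142), 'fing', 'guard', 0.79), (np.float64(0.06323905694619181), 'grip', 'guard', 0.5)]
stop True [0.57941715 0.39441786 0.04383883] [-1.98684613 -1.67572448  6.2488034 ]
75.6667
True
76.9083
[([0.5376, 0.3792, 0.05], 0.51)]
[([0.5391, 0.3795, 0.0498], 0.66)]
```

View pics/high_after.png

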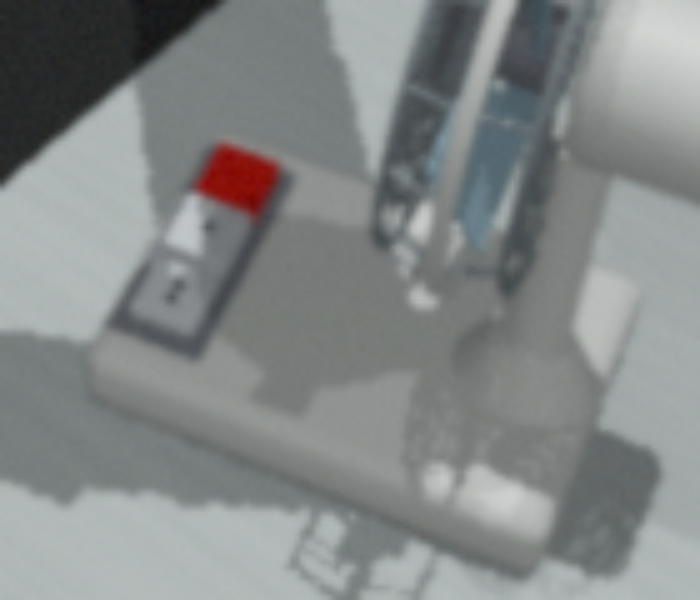

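View pics/fin_top.png

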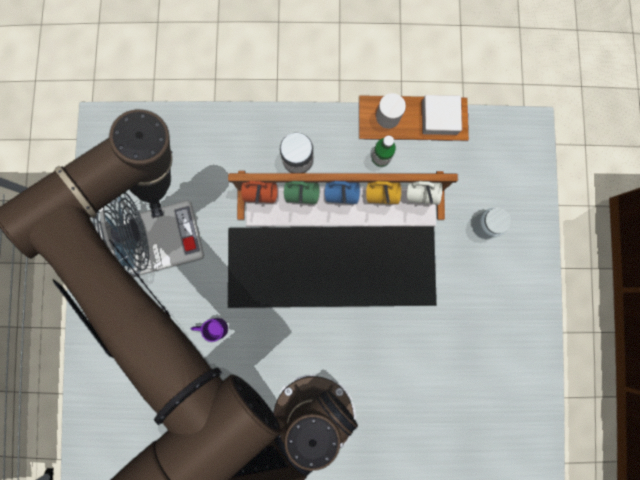

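HIGH is down: its pips dropped from crop row 282 to 291. Red has popped up (top edge from 152 to 143), and LOW reads z = 0.050, so it is up. All five mugs still hang, and the bottle, jar and tin stand where they were. Handing in.

```bash
python3 -c "
from cell import *
sleep(1.0); print(state()['t']); print(job_done())"
```

```text
78.0083
the job is handed in; nothing more can be done
None
```

The job is done and handed in at 78 s of robot time, in the order asked:

- **Fan off:** I pressed the red key first. The pictures showed it down and LOW popped up.
- **Mugs:** All five were there, and each hangs by its handle: rust on arm 5, green on 4, blue on 3, yellow on 2 and white on 1. I put each one on upright and let it swing down.
- **Fan high:** After checking that all five hung, I pressed the two-pip key to its stop.

**Last checks:**
- The top and scene pictures before the HIGH press showed an arm through every handle, with the network's handle points close to the arm roots (z about 0.14 to 0.15 m). A top picture after the press showed all five still hanging.
- HIGH was down, OFF was up again, and LOW measured 0.050 m, which is up.
- The bottle, jar, tin and purple mug were where they started, and the robot was clear of everything.

No check failed at the end. Two things went differently along the way. The network once took the purple mug for the rust one, and I rejected that by its position. I also dropped a first plan with the tool held level, because the long wrist would have hit the rack. I did not notice any mug being knocked aside.

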